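# Put the battery in the floodlight and click its sliding cover shut

### The job

Put the battery pack into the floodlight's open battery bay, lying flat on its floor. Then slide the bay's cover along its rails until its flexible tab clicks down behind the ledge of the latch plate, pushing gently so that the rubber end buffers behind it are not crushed, and let go. Leave the mug, the torch and the roll of tape where they are.

Things in the scene. Friction and masses are not known exactly. Their poses are not given: they have to be found in the camera images.
- lamp: Dark floodlight housing; axes as bay, origin on the table, 31 mm behind the bay's centre (bay at x = +31 mm). It spans x -200 to 184, y -58 to 58 mm; its highest fixed parts are the aluminium rail lips along both sides, 76 mm above the table, inner edges at y = +-46 mm. The black lamp head lies folded along its -y side (y -60 to -132 mm, 52 mm high). The steel latch plate is at its +x end.
- bay (a point): Centre of the floor of the battery bay of a portable floodlight fixed to the table. x = the way the cover slides shut, y across the housing, z up; the floor is 6 mm above the table. The bay is open at the top, 78 mm long (x), 70 mm wide (y) up to 32 mm above its floor and 84 mm wide above that.
- battery_center (a point): Centre (half-way up) of the loose battery pack, 0.3 to 0.6 kg: a black block 66 (x) by 54 (y) by 34 mm high with a paper band, and on its top a lug 40 (x) by 14 (y) by 22 mm high; 56 mm high over all, z up. Lift it by the lug, gripping across y. It fits the bay with its x along the bay's x, either way round; this point is then 28 mm above the bay floor and the lug's top 4 mm below the cover.
- rib (a point): Centre (half-way up) of the grip rib on the grey sliding cover: 12 mm thick along the sliding direction, 44 mm wide across it, 24 mm high, standing on the cover's top (71 mm above the table). It moves with the cover; axes as bay. The cover is a plate 100 mm wide reaching 56 mm ahead (+x) of this point and 98 mm behind; its flexible tab reaches 74.5 mm ahead.
- cover (a joint): Slide of the cover along its rails, which it cannot leave, m. 0 = fully open, larger = further shut; starts at 0 to 0.012 with the bay uncovered. The rails drag with about 2 N. The latch plate is screwed on in slotted holes, in a new place each time, so the tab clicks anywhere from 0.147 to 0.188.
- hook (a point): Middle of the hook, a bar 5 mm thick and 20 mm wide under the tip of the cover's flexible tab, 72 mm ahead of the rib's centre. It stands 58 mm above the bay floor when the tab is relaxed (over the bay), 60 mm on the flat deck before the ledge, 64 mm on top of the ledge, and 58 mm again once clicked down behind it. The ledge resists with up to about 10 N in all; after the click the cover cannot be pulled back.
- buffer (a joint): Squeeze, m, of the two rubber end buffers on the latch plate, which the cover meets just after the click: 16 N per mm. More than 1.5 mm (24 N) crushes them.
- tape: Bystander: a roll of tape lying flat, 90 mm across, 40 mm high, loose; origin under its centre.
- mug: Bystander: a white mug, 76 mm across, 85 mm high, loose; origin under its centre.
- torch: Bystander: a hand torch lying along its own x, about 150 mm long, 38 mm high, loose; origin on the table under its barrel's middle.
There are look-alikes about, which are no part of the job. There is more than one size of the part that bears battery_center; the job needs the smallest.

How it is judged:
On the way, in this order (a step that is already met when the one before it is completed fails the run):
1. the battery pack lies flat on the floor of the bay (x of battery_center in the frame of bay between -0.009 and 0.009 m and y of battery_center in the frame of bay between -0.011 and 0.011 m and z of battery_center in the frame of bay between 0.02 and 0.034 m and angle between battery_center's own z axis and vertical below 0.1 rad), for 0.2 s.
2. the tab has clicked down behind the ledge (value of joint cover above 0.13 m and z of hook in the frame of bay below 0.059 m), for 0.2 s.
At the end, for the whole second after the job is handed in: The battery pack lies flat in the bay (its centre within 9 mm of the middle along the bay and 11 mm across, tilted less than 0.1 rad), the cover is shut (slide beyond 0.13 m) with its tab relaxed behind the ledge (hook less than 59 mm above the bay floor), and the cover is at rest (all of step 1 and all of step 2 and velocity of joint cover between -0.005 and 0.005 m/s); the robot touches nothing.
It fails at once if the end buffers are crushed: squeezed by more than 1.5 mm (24 N) (value of joint buffer above 0.0015 m).
It fails at once if the tape is moved by more than 30 mm (distance of tape from where it was at the start of the episode above 0.03 m).
It fails at once if the mug is moved by more than 30 mm (distance of mug from where it was at the start of the episode above 0.03 m).
It fails at once if the torch is moved by more than 30 mm (distance of torch from where it was at the start of the episode above 0.03 m).
It also fails if it takes over 72 s, if anything falls off the work surface, if the arm or the gripper's body presses on something with over 40 N, if the wrist force passes 120 N, or if a joint passes its speed limit or range.

### The arm

A 6-joint arm with a two-finger parallel gripper is mounted at the origin on the work surface. World frame = base frame: x ahead of the robot, y to its left, z up, the work surface at z = 0. Lengths are in m, angles in rad, forces in N, time in s.
With the tool pointing down it reaches from about 0.375 to 0.9 m from the base axis. Payload 3.1 kg.
Tool frame: the origin (TCP) lies at the very end of the fingers, on their centre line; the grasp point (between the pads) lies 19 mm behind it; z points along the fingers, y is the direction in which the jaws open and shut (so a half turn about z gives the same grasp; the last joint's range is limited). The gripper opens to 85 mm and grips with 20 to 120 N. Pads are 22 mm wide; open, the fingers measure 114 mm over their backs; the gripper's body (76 mm by 85 mm) begins 54 mm behind the grasp point. The pads swing forward as they close: fully open they stand 13 mm farther back than shut.
Start: joints at [1.034, 0.527, 1.433, -0, 1.181, -0.178], TCP at [0.219, 0.585, 0.231] pointing down, gripper open.
Joint ranges: [-3.08, 3.08], [-0.75, 2.2], [0.22, 2.44], [-1.43, 4.57], [0, 2.65], [-2.85, 2.85]. Speed limits (rad/s): [2.79, 2.79, 3.14, 3.14, 3.14, 3.14].

### API

Orientations are given as a unit quaternion [x, y, z, w].
In Python, from station import * gives the robot as it stands.
- The arm moves only by the tool jog_arm, never from a script. Its argument "motion" is a list of rows, each a list of 5 numbers: the shift along the world's x, y, z in cm, then the turn about the world's z in degrees, then the closure in counts, from 0 (fully open) to 255 (shut). In form: [[tx, ty, tz, yaw, jaw], ...]. A call has 1 to 10 rows; each row shifts and turns the pose as measured when the row begins; what a row does not reach is not made up. A row lasts 1/12 s, in which the tool goes at most 41.7 mm and 7.16 degrees, less where a joint would pass 70% of its speed; a pose out of reach is approached as far as the arm can. A call with a gripper value outside its range is refused whole. The fingers move at their own pace and stop on an object; "squeeze" is the grip in N (left out, the last holds). Time passes only in rows, so rows that do not move let the fingers close. It gives the time, the measured TCP pose, the force and the opening at its end, in the units of the state.
- sense(): the state, without advancing time (a new reading comes with each control period).
- snapshot(name): name is "scene" or "top" or "wrist"; returns a dict with "img" (420x560x3 uint8, red, green, blue), "depth" (420x560 float32, m along the optical axis (not along the pixel's ray), 0 where there is no reading), "intrinsics" (3x3 intrinsics, pixels), "eye" and "attitude" of the camera in the world. Camera axes: x right, y down, z forward; pixel columns grow to the right and rows downward; lengths in m; the calibration is good to about 2 mm. A picture is of the moment at which its call begins.
- sign_off(): hands the job in, once; it reports no verdict.
The state is a dict: "t": time; "q": joint angles; "qd": joint speeds; "tau": joint torques, N m; "tcp_pos": TCP position; "tool_rot": TCP orientation; "force": force on the tool from outside, world axes, zero at the start; "ft_torque": the same for the moment, N m; "finger_gap": opening from 0.0 (shut) to 1.0 (fully open).
Only numpy, scipy, OpenCV 4.12 (cv2) and the standard library are available. Lean on these libraries where they do the work, as an engineer would, in place of code of your own. Each camera call takes 0.05 s, during which the arm holds its last target.

## Working session

There is one attempt and no reset: what is moved stays moved. The work goes in short steps, Python scripts to look and compute and a tool call to move; the robot and the scene stay as the last step left them, time stands still between calls to the robot, and variables do not carry over. Pictures are saved under pics/ and viewed, and the job is handed in when it is done.

Besides the shell and the picture viewer there is one more tool, called after "Emit:" as name([rows], argument=value, ...), one row to a line, values as JSON. jog_arm: Moves the arm, as the interface text tells. Its arguments: {"type":"object","properties":{"motion":{"type":"array","items":{"type":"array","items":{"type":"number"}}},"squeeze":{"type":"number"}},"required":["motion"]}

```bash
mkdir -p pics; cat > h.py <<'E'
from station import *
import numpy as np, cv2
from scipy.spatial.transform import Rotation as R
def snap(n,name):
    s=snapshot(n); np.savez('/tmp/'+name+'.npz',**{k:np.array(v) for k,v in s.items()})
    cv2.imwrite('pics/'+name+'.png',s['img'][:,:,::-1]); return s
def world(s,):
    K=np.array(s['intrinsics']);d=np.array(s['depth']);h,w=d.shape
    u,v=np.meshgrid(np.arange(w),np.arange(h))
    P=np.stack([(u-K[0,2])/K[0,0]*d,(v-K[1,2])/K[1,1]*d,d],-1)
    a=np.array(s['attitude']); M=a if a.shape==(3,3) else R.from_quat(a).as_matrix()
    W=P@M.T+np.array(s['eye']); W[d==0]=np.nan; return W
E
python3 - <<'E'
from h import *
for n in ['scene','top','wrist']:
    s=snap(n,n+'0'); print(n,s['eye'],s['attitude'],np.array(s['intrinsics']).tolist())
print(sense())
E
```

```text
scene [1.1155722  0.77944283 1.34955682] [ 0.30492177  0.90042222 -0.29371676 -0.09996504] [[535.6102989363051, 0.0, 277.242946701786], [0.0, 535.6102989363051, 203.56748233919382], [0.0, 0.0, 1.0]]
top [0.50245475 0.0488084  1.36184634] [ 0.70736334 -0.70637345  0.01925668 -0.01740217] [[456.39446334966993, 0.0, 279.12956063118577], [0.0, 456.39446334966993, 210.86100973553312], [0.0, 0.0, 1.0]]
wrist [0.14315931 0.61500526 0.37315455] [0.81119919 0.56221828 0.09074004 0.13278829] [[371.98827796010585, 0.0, 277.34875709803373], [0.0, 371.98827796010585, 210.96282520241985], [0.0, 0.0, 1.0]]
{'t': 0.15, 'q': array([ 1.03449165e+00,  5.28279372e-01,  1.43360242e+00, -1.32845235e-07,
        1.18142691e+00, -1.78454804e-01]), 'qd': array([ 0.00109614, -0.00135864, -0.00412809, -0.00075381, -0.00050922,
       -0.00058286]), 'tau': array([-5.05712469e-04, -4.42744124e+01, -1.78276151e+01, -3.13728278e-04,
        5.62570684e-03,  1.08085982e-05]), 'tcp_pos': array([0.21857194, 0.58494453, 0.23054377]), 'tool_rot': array([ 1.77971683e-01,  9.84035235e-01, -8.03832934e-04, -3.00097136e-04]), 'force': array([0.38795091, 0.49440898, 0.71917033]), 'ft_torque': array([ 0.04168056,  0.00236646, -0.00685469]), 'finger_gap': 1.0030265347261424}
```

View pics/top0.png

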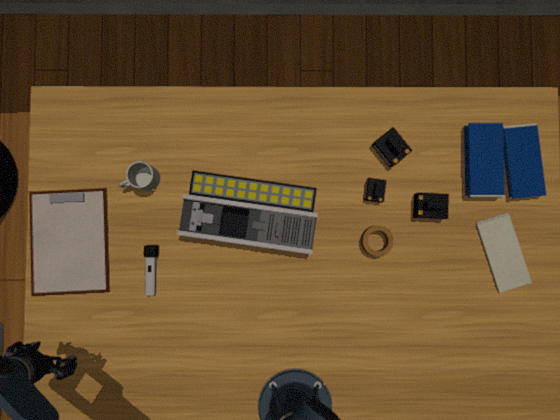

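View pics/scene0.png

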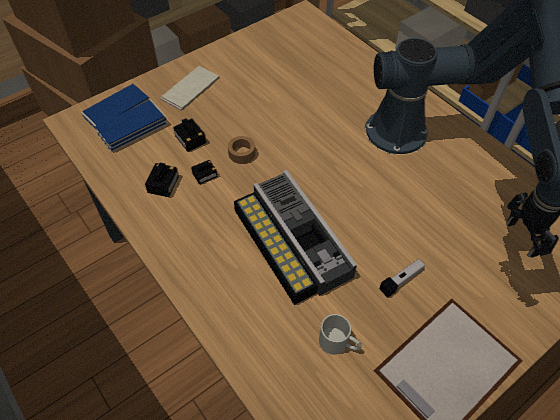

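View pics/wrist0.png

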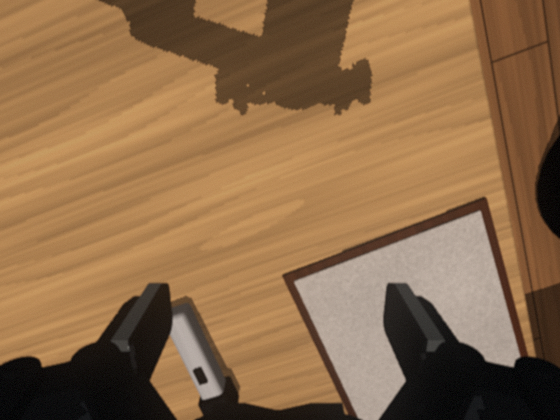

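The top view shows the lamp at about (248,222) with its latch plate at the left, about (200,217). There are three packs, at (391,147), (375,190) and (431,206), and (375,190) looks smallest. The tape is at (377,241), the mug at (140,177) and the torch at (151,270).

```bash
python3 - <<'E'
from h import *
s=dict(np.load('/tmp/top0.npz')); W=world(s)
z=W[...,2]; print('table z',np.nanmedian(z[280:360,100:220]))
im=s['img'][:,:,::-1]
a=cv2.resize(im[120:225,340:460],None,fx=6,fy=6,interpolation=cv2.INTER_CUBIC);cv2.imwrite('pics/packs.png',cv2.convertScaleAbs(a,alpha=1.8,beta=20)[:600])
a=cv2.resize(im[165:260,172:325],None,fx=5,fy=5,interpolation=cv2.INTER_CUBIC);cv2.imwrite('pics/lamp.png',cv2.convertScaleAbs(a,alpha=1.8,beta=20))
for (u,v) in [(391,147),(375,190),(431,206)]:
    sub=(slice(v-28,v+28),slice(u-28,u+28))
    m=(z>0.012); m2=np.zeros_like(m); m2[sub]=m[sub]
    n,l,st,c=cv2.connectedComponentsWithStats(m2.astype(np.uint8)); k=l[v,u]
    P=W[l==k]; print(u,v,len(P),'zmax',P[:,2].max(),np.percentile(P[:,2],[10,50,90]))
    print(' rect',cv2.minAreaRect((P[:,:2]*1000).astype(np.float32)))
    h=P[:,2].max(); T=P[P[:,2]>h-0.012]; print(' top',len(T),cv2.minAreaRect((T[:,:2]*1000).astype(np.float32)),T.mean(0))
E
```

```text
table z 0.00019546219901156459
391 147 870 zmax 0.08361255338808848 [0.04044031 0.04747622 0.07595095]
 rect ((761.3336791992188, -285.5488586425781), (90.21591186523438, 76.79734802246094), 38.31303024291992)
 top 125 ((761.548583984375, -285.9322509765625), (54.46408462524414, 19.33652114868164), 38.99070358276367) [ 0.76119507 -0.28631734  0.07703884]
375 190 453 zmax 0.06188765652771777 [0.02969032 0.03439558 0.05428702]
 rect ((635.482177734375, -237.3601837158203), (56.145389556884766, 66.4564208984375), 83.09374237060547)
 top 71 ((635.2120971679688, -237.8660888671875), (14.964286804199219, 38.380714416503906), 87.66864013671875) [ 0.63502539 -0.23733278  0.05551524]
431 206 888 zmax 0.08113195714182497 [0.04026971 0.04679203 0.07554837]
 rect ((588.53369140625, -398.7757263183594), (91.45780944824219, 74.56102752685547), 87.20146179199219)
 top 137 ((589.0353393554688, -399.2984924316406), (54.66967010498047, 19.367128372192383), 86.80786895751953) [ 0.58861563 -0.39900641  0.07627367]
```

View pics/packs.png

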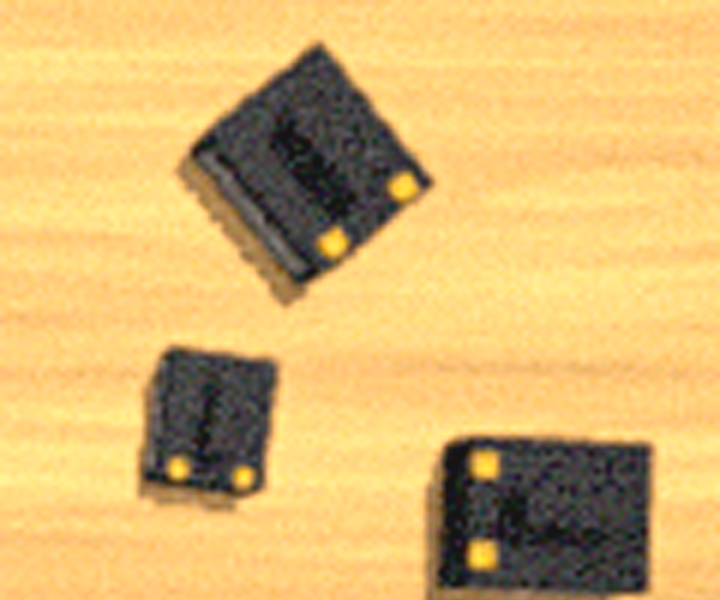

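View pics/lamp.png

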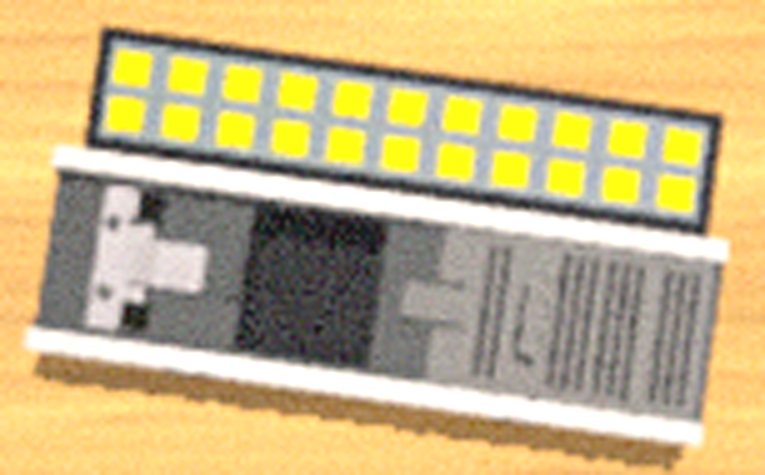

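```bash
cat > fit.py <<'E'
from h import *
from scipy.optimize import minimize
s=dict(np.load('/tmp/top0.npz')); W=world(s); z=W[...,2]
im=s['img'].astype(int)
hsv=cv2.cvtColor(s['img'],cv2.COLOR_RGB2HSV)
reg=np.zeros(z.shape,bool); reg[190:262,172:325]=1
m=reg&(hsv[...,1]<50)&(hsv[...,2]>120)&(z>0.055)
n,l,st,c=cv2.connectedComponentsWithStats(m.astype(np.uint8))
for k in range(1,n):
    if st[k,4]>60:
        P=W[l==k]; r=cv2.minAreaRect((P[:,:2]*1000).astype(np.float32)); print(st[k],np.median(P[:,2]),r, )
        v=cv2.fitLine((P[:,:2]*1000).astype(np.float32),cv2.DIST_L2,0,.01,.01).ravel(); print('  dir',np.degrees(np.arctan2(v[1],v[0])))
# dark bay floor: depth
m=reg&(z<0.03)&(z>-0.01); m[:, :225]=0; m[:,255:]=0; m[:203]=0; m[240:]=0
P=W[m]; print('floor',len(P),np.median(P[:,2]),cv2.minAreaRect((P[:,:2]*1000).astype(np.float32)),P.mean(0))
E
python3 fit.py
```

```text
[183 194 134  23 513] 0.07640313377290098 ((585.6076049804688, 129.2165069580078), (380.1202697753906, 11.160019874572754), 81.95884704589844)
  dir 81.89505
[177 231 135  23 518] 0.07619001388351776 ((482.65576171875, 143.43499755859375), (380.3966979980469, 10.946134567260742), 81.975341796875)
  dir 81.95063
floor 553 0.006172922457160279 ((540.3286743164062, 175.4552001953125), (72.49095153808594, 70.18196105957031), 81.96394348144531) [0.54114088 0.1733559  0.00635528]
```

Two estimates of the bay agree: the rails give (0.5396, 0.1749), the bay floor (0.540, 0.1755), with a yaw of 82°. The small pack is at (0.635, -0.237), yaw about -7°. Its 66×56 mm footprint and 62 mm peak height reading match the smallest size. I'm moving above it now.

Emit:
jog_arm([
  [1.8,-3.5,0,1.3,0],
  [1.8,-3.5,0,1.3,0],
  [1.8,-3.5,0,1.3,0],
  [1.8,-3.5,0,1.3,0],
  [1.8,-3.5,0,1.3,0],
  [1.8,-3.5,0,1.3,0],
  [1.8,-3.5,0,1.3,0],
  [1.8,-3.5,0,1.3,0],
  [1.8,-3.5,0,1.3,0],
  [1.8,-3.5,0,1.3,0],
], squeeze=50)

```text
t: 0.98
tcp_pos: [0.3978, 0.227, 0.2283]
tool_rot: [0.052, 0.999, 0.001, -0.001]
force: [0.4, -0.2, 0.7]
finger_gap: 0.998
```

Emit:
jog_arm([
  [1.8,-3.5,0,0,0],
  [1.8,-3.5,0,0,0],
  [1.8,-3.5,0,0,0],
  [1.8,-3.5,0,0,0],
  [1.8,-3.5,0,0,0],
  [1.8,-3.5,0,0,0],
  [1.8,-3.5,0,0,0],
  [1.8,-3.5,0,0,0],
  [1.8,-3.5,0,0,0],
  [1.8,-3.5,0,0,0],
])

```text
t: 1.82
tcp_pos: [0.5812, -0.1428, 0.2273]
tool_rot: [0.053, 0.999, 0.002, -0.003]
force: [0.9, 0.8, 0.1]
finger_gap: 1.002
```

Emit:
jog_arm([
  [1.8,-3.1,0,-0.5,0],
  [1.8,-3.1,0,-0.5,0],
  [1.6,-3.0,0,-0.5,0],
  [0,0,0,0,0],
])

```text
t: 2.15
tcp_pos: [0.6371, -0.2486, 0.2254]
tool_rot: [0.07, 0.998, 0.0, -0.001]
force: [0.6, -0.2, -0.4]
finger_gap: 0.997
```

```bash
python3 - <<'E'
from h import *
s=snap('wrist','w1'); W=world(s); z=W[...,2]
st=sense(); T=st['tcp_pos']; M=R.from_quat(st['tool_rot']).as_matrix(); print(T,np.degrees(np.arctan2(M[1,1],M[0,1])))
np.save('/tmp/w1W.npy',W)
near=(np.hypot(W[...,0]-.6355,W[...,1]+.2375)<.06)
for lo,hi in [(.025,.045),(.045,.064)]:
    m=near&(z>lo)&(z<hi); n,l,q,c=cv2.connectedComponentsWithStats(m.astype(np.uint8)); k=1+np.argmax(q[1:,4]); P=W[l==k]
    print(lo,q[k],np.median(P[:,2]),cv2.minAreaRect((P[:,:2]*1000).astype(np.float32)),P.mean(0))
E
```

```text
[ 0.63539511 -0.24561055  0.22499136] 81.99390300996033
0.025 [ 260  136   61   72 3450] 0.03381583994234788 ((633.47265625, -235.36404418945312), (54.344512939453125, 66.58605194091797), 82.26236724853516) [ 0.63043568 -0.23504734  0.03373934]
0.045 [283 154  16  47 745] 0.05577693285229707 ((632.9695434570312, -235.1344451904297), (13.2293119430542, 39.38367462158203), 82.41007995605469) [ 0.63186823 -0.23502059  0.0555459 ]
```

View pics/w1.png

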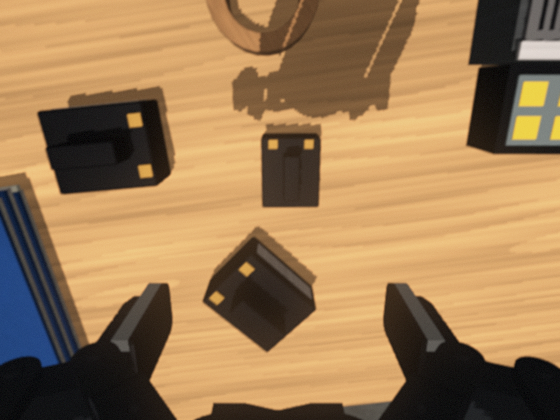

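The wrist image shows the small pack at (291,170), 54×66.6 mm, yaw -7.7°, with the lug at (0.633, -0.235). That is within 3 mm of the top view. I'm descending.

Emit:
jog_arm([
  [-0.1,1.0,-3,0.2,0],
  [0,0,-3,0,0],
  [0,0,-3,0,0],
  [0,0,-3,0,0],
  [0,0,-2,0,0],
  [0,0,0,0,0],
])

```text
t: 2.7
tcp_pos: [0.6316, -0.2301, 0.0818]
tool_rot: [0.067, 0.998, 0.003, -0.003]
force: [-0.2, 0.4, -1.1]
finger_gap: 0.999
```

Emit:
jog_arm([
  [0.2,-0.6,-1.5,0,0],
  [0,0,-1.5,0,0],
  [0,0,-1.0,0,0],
  [0,0,0,0,0],
])

```text
t: 3.03
tcp_pos: [0.6325, -0.2318, 0.0416]
tool_rot: [0.066, 0.998, 0.004, -0.004]
force: [-0.2, 0.7, -0.9]
finger_gap: 1.0
```

Emit:
jog_arm([
  [0.1,-0.5,0,0,0],
  [0,0,-0.1,0,60],
  [0,0,0,0,140],
  [0,0,0,0,255],
  [0,0,0,0,255],
  [0,0,0,0,255],
  [0,0,0,0,255],
  [0,0,0,0,255],
  [0,0,0,0,255],
])

```text
t: 3.78
tcp_pos: [0.6362, -0.2377, 0.0458]
tool_rot: [0.066, 0.998, 0.003, -0.0]
force: [0.8, -0.1, -1.5]
finger_gap: 0.144
```

```bash
python3 - <<'E'
from h import *
s=snap('wrist','w2');st=sense();print(st['tcp_pos'],st['force'],st['finger_gap'])
E
```

```text
[ 0.63622947 -0.23764066  0.04584887] [-0.56474966  0.4873706  -0.83192308] 0.14566006775595713
```

View pics/w2.png

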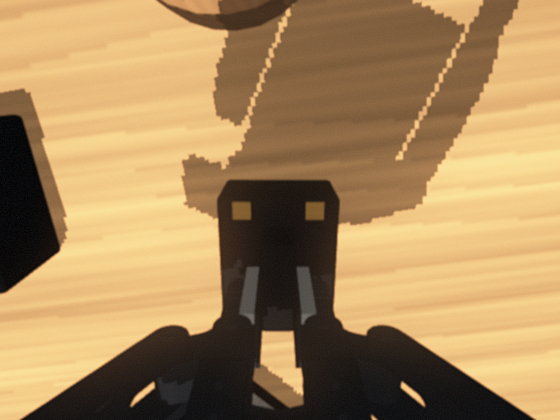

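The wrist view shows the pads on the lug at about (275,290), but the TCP rose to 46 mm, so the grip is shallow. I'll regrip lower.

Emit:
jog_arm([
  [0,0,0,0,150],
  [0,0,0,0,150],
  [0,0,0,0,150],
  [0,0,-0.6,0,150],
  [0,0,0,0,150],
])

```text
t: 4.25
tcp_pos: [0.6364, -0.2378, 0.0397]
tool_rot: [0.066, 0.998, 0.003, -0.0]
force: [0.3, 0.6, -0.1]
finger_gap: 0.41
```

Emit:
jog_arm([
  [0,0,-0.1,0,255],
  [0,0,0,0,255],
  [0,0,0,0,255],
  [0,0,0,0,255],
  [0,0,0,0,255],
], squeeze=60)

```text
t: 4.67
tcp_pos: [0.6362, -0.2376, 0.0382]
tool_rot: [0.066, 0.998, 0.003, -0.0]
force: [-0.1, 0.6, 0.1]
finger_gap: 0.147
```

Emit:
jog_arm([
  [0,0,1,0,255],
  [0,0,2,0,255],
  [0,0,3,0,255],
  [0,0,4,0,255],
  [0,0,4,0,255],
  [0,0,3,0,255],
  [0,0,0,0,255],
])

```text
t: 5.25
tcp_pos: [0.6293, -0.2338, 0.2103]
tool_rot: [0.066, 0.998, 0.007, -0.008]
force: [0.8, -0.6, -0.8]
finger_gap: 0.149
```

```bash
python3 - <<'E'
from h import *
s=snap('wrist','w3');st=sense();print(st['tcp_pos'],st['force'],st['finger_gap'])
s=snap('scene','s3')
E
```

```text
[ 0.6282358  -0.23324138  0.20763473] [ 0.26609522  0.0932435  -3.27608026] 0.14715254385952375
```

View pics/w3.png

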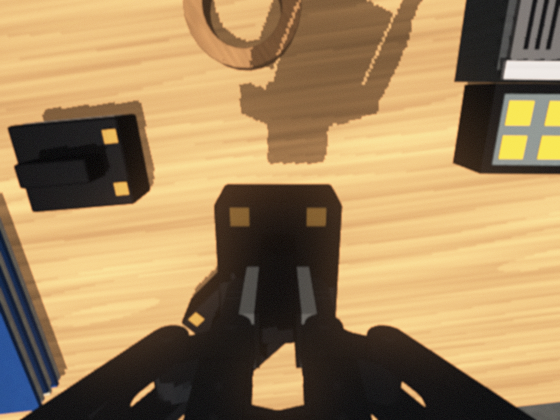

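The wrist view shows the pack hanging square in the grip. I'm carrying it to the bay while turning it -90°.

Emit:
jog_arm([
  [-0.4,2,0,-4,255],
  [-0.8,3.7,0,-7,255],
  [-0.8,3.7,0,-7,255],
  [-0.8,3.7,0,-7,255],
  [-0.8,3.7,0,-7,255],
  [-0.8,3.7,0,-7,255],
  [-0.8,3.7,0,-7,255],
  [-0.8,3.7,0,-7,255],
  [-0.8,3.7,0,-7,255],
  [-0.8,3.7,0,-7,255],
])

```text
t: 6.18
tcp_pos: [0.5296, 0.1252, 0.1773]
tool_rot: [0.615, 0.788, 0.012, -0.028]
force: [0.7, -0.6, -2.8]
finger_gap: 0.149
```

Emit:
jog_arm([
  [0.4,2.5,1,-7,255],
  [0.3,2,1,-7,255],
  [0.2,0.5,0.5,-5,255],
  [0,0,0,0,255],
  [0,0,0,0,255],
])

```text
t: 6.6
tcp_pos: [0.5218, 0.1853, 0.1891]
tool_rot: [0.737, 0.675, 0.005, -0.039]
force: [0.1, 0.0, -3.9]
finger_gap: 0.145
```

```bash
python3 - <<'E'
from h import *
st=sense();M=R.from_quat(st['tool_rot']).as_matrix();print(st['tcp_pos'],M[:,2],np.degrees(np.arctan2(M[1,1],M[0,1])),st['force'])
s=snap('wrist','w4')
s=snap('top','t4');a=cv2.resize(s['img'][165:260,172:325,::-1],None,fx=5,fy=5,interpolation=cv2.INTER_CUBIC);cv2.imwrite('pics/t4.png',cv2.convertScaleAbs(a,alpha=1.8,beta=20))
E
```

```text
[0.52176741 0.1853263  0.18906407] [-0.04530653  0.06290377 -0.99699069] -4.989018284006351 [ 0.05702107  0.04170006 -3.8936904 ]
```

View pics/w4.png

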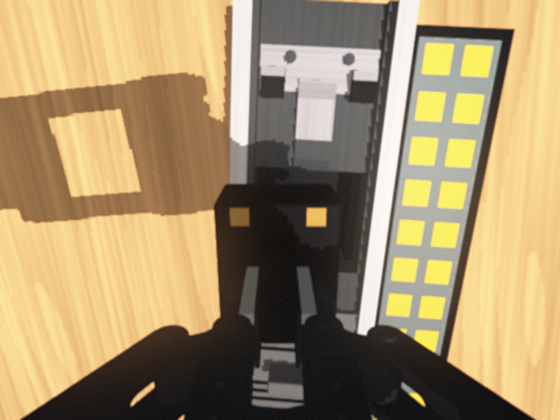

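View pics/t4.png

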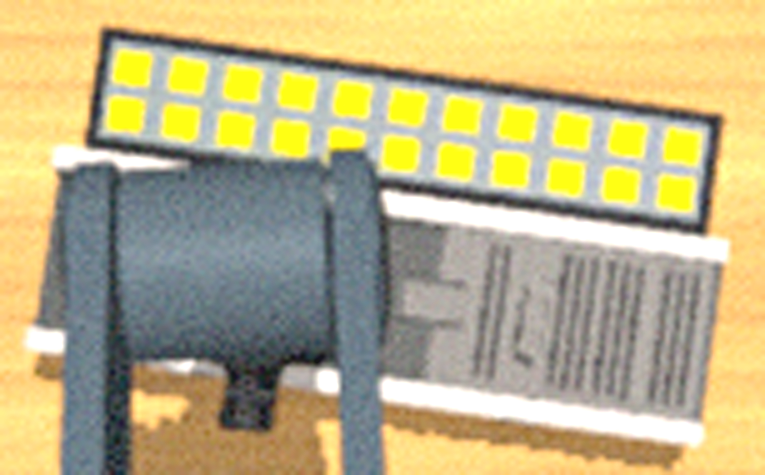

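The wrist view shows the pack over the bay with the latch plate at (318,70). The tool has picked up a 4.4° lean during the fast carry. I'll correct the position slowly and watch the lean.

Emit:
jog_arm([
  [0.7,-0.4,0,-1,255],
  [0.7,-0.4,0,-1,255],
  [0.5,-0.4,0,-1,255],
  [0,0,0,0,255],
  [0,0,0,0,255],
  [0,0,0,0,255],
])

```text
t: 7.2
tcp_pos: [0.544, 0.166, 0.1866]
tool_rot: [0.758, 0.651, 0.004, -0.039]
force: [0.3, 0.4, -2.1]
finger_gap: 0.152
```

```bash
cat > st.py <<'E'
from h import *
st=sense();M=R.from_quat(st['tool_rot']).as_matrix();T=st['tcp_pos']
print('t',st['t'],T,'axis',M[:2,2].round(4),'yaw',np.degrees(np.arctan2(M[1,1],M[0,1])).round(2),'F',st['force'].round(2),'gap',st['finger_gap'],'q',st['q'].round(3))
B=np.array([.540,.175]);ex=np.array([np.cos(np.radians(81.95)),np.sin(np.radians(81.95))]);ey=np.array([-ex[1],ex[0]])
print('bay frame tcp mm',1000*(T[:2]-B)@ex,1000*(T[:2]-B)@ey,1000*T[2]-6,'axis bay',M[:2,2]@ex,M[:2,2]@ey)
E
python3 st.py
```

```text
t 7.2 [0.54395016 0.16595781 0.18660196] axis [-0.0443  0.0642] yaw -8.63 F [ 0.33  0.44 -2.14] gap 0.15176061817263004 q [0.064 0.519 1.604 0.077 1.061 0.177]
bay frame tcp mm -8.399922499565772 -5.177479811244963 180.60196474981177 axis bay 0.05731620151209523 0.052894702762520854
```

Emit:
jog_arm([
  [-0.2,0.4,-1,0.5,255],
  [0,0,-2,0,255],
  [0,0,-2,0,255],
  [0,0,-1,0,255],
  [0,0,0,0,255],
  [0,0,0,0,255],
])

```text
t: 7.7
tcp_pos: [0.5411, 0.1713, 0.1238]
tool_rot: [0.755, 0.655, 0.005, -0.039]
force: [0.1, 0.9, -3.2]
finger_gap: 0.149
```

```bash
python3 st.py; python3 - <<'E'
from h import *
s=snap('wrist','w5'); W=world(s); T=sense()['tcp_pos']
B=np.array([.540,.175]);ex=np.array([np.cos(np.radians(81.95)),np.sin(np.radians(81.95))]);ey=np.array([-ex[1],ex[0]])
X=(W[...,:2]-B)@ex*1000; Y=(W[...,:2]-B)@ey*1000; Z=W[...,2]*1000
for v in range(150,260,10): print(v,[(int(X[v,u]),int(Y[v,u]),int(Z[v,u])) if s['depth'][v,u]>0 else 0 for u in range(200,361,16)])
E
```

```text
t 7.7 [0.54110977 0.17129934 0.12384822] axis [-0.0433  0.0648] yaw -8.0 F [ 0.07  0.94 -3.23] gap 0.14853336625125446 q [0.073 0.606 1.657 0.085 0.919 0.161]
bay frame tcp mm -3.508783295908328 -1.617066280803565 117.84821984985749 axis bay 0.058085509670681865 0.05189841235540731
150 [(49, 44, 63), (49, 36, 58), (49, 26, 58), (49, 17, 58), (49, 8, 63), (49, 0, 63), (49, -9, 63), (49, -18, 57), (49, -27, 57), (49, -36, 58), (50, -44, 65)]
160 [(44, 44, 64), (43, 36, 58), (43, 27, 58), (43, 17, 57), (44, 8, 62), (44, 0, 62), (44, -9, 61), (43, -18, 58), (43, -27, 58), (43, -36, 57), (44, -44, 65)]
170 [(38, 44, 64), (34, 41, 37), (29, 36, 6), (29, 24, 6), (29, 13, 5), (29, 1, 5), (29, -9, 6), (29, -21, 6), (29, -32, 5), (35, -39, 38), (39, -44, 66)]
180 [(32, 44, 65), (27, 41, 38), (21, 36, 5), (22, 25, 6), (22, 13, 6), (22, 1, 6), (22, -9, 5), (22, -21, 5), (22, -32, 6), (28, -39, 38), (33, -45, 66)]
190 [(27, 44, 65), (21, 41, 39), (35, 19, 103), (35, 11, 104), (35, 4, 103), (35, -2, 103), (35, -10, 102), (35, -17, 102), (35, -24, 101), (22, -40, 39), (29, -44, 73)]
200 [(21, 44, 6
[... 303 characters left out ...]
0, 44), (19, -44, 76)]
220 [(8, 46, 64), (26, 23, 121), (26, 16, 122), (26, 9, 122), (26, 3, 120), (26, -3, 121), (26, -10, 121), (26, -16, 121), (26, -23, 119), (5, -39, 47), (14, -44, 76)]
230 [(3, 45, 66), (21, 23, 120), (22, 16, 122), (22, 10, 121), (22, 3, 121), (21, -3, 120), (22, -10, 120), (22, -17, 121), (22, -23, 119), (0, -40, 48), (8, -45, 76)]
240 [(-2, 46, 66), (17, 23, 121), (17, 16, 122), (17, 10, 120), (21, 2, 130), (21, -3, 130), (17, -10, 120), (18, -17, 121), (17, -24, 119), (-6, -39, 52), (2, -45, 75)]
250 [(-9, 46, 65), (12, 24, 119), (13, 17, 121), (13, 10, 121), (20, 1, 140), (20, -4, 139), (12, -10, 119), (13, -17, 120), (12, -24, 119), (-12, -40, 53), (-4, -46, 74)]
```

View pics/w5.png

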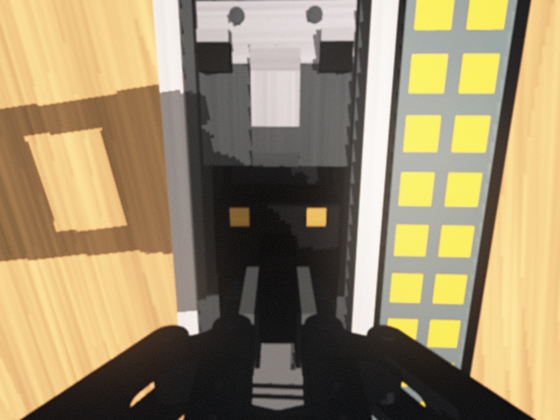

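The wrist view shows the pack directly over the bay. Its front face is at bay x≈35 mm (33 is ideal) and y is centred within about 1 mm. I'm nudging it back 2 mm and lowering.

Emit:
jog_arm([
  [0,-0.2,-1,0,255],
  [0,0,-2,0,255],
  [0,0,-1.5,0,255],
  [0,0,-0.5,0,255],
  [0,0,0,0,255],
])

```text
t: 8.17
tcp_pos: [0.5449, 0.1696, 0.0753]
tool_rot: [0.754, 0.656, 0.009, -0.035]
force: [0.3, -0.4, -2.9]
finger_gap: 0.154
```

```bash
python3 st.py
```

```text
t 8.1667 [0.54494785 0.16964674 0.07528411] axis [-0.0322  0.0655] yaw -7.92 F [ 0.27 -0.42 -2.86] gap 0.15387954437299403 q [0.07  0.682 1.683 0.094 0.806 0.144]
bay frame tcp mm -4.607626575871136 -5.648745787374562 69.28411055371224 axis bay 0.060330982627936944 0.041022649276687286
```

Emit:
jog_arm([
  [-0.4,0,0,0,255],
  [-0.05,0,-0.7,0,255],
  [-0.05,0,-0.7,0,255],
  [0,0,0,0,255],
])

```text
t: 8.5
tcp_pos: [0.5413, 0.1697, 0.0625]
tool_rot: [0.754, 0.656, 0.011, -0.034]
force: [-0.3, -0.1, -3.1]
finger_gap: 0.146
```

```bash
python3 st.py
```

```text
t 8.5 [0.54126931 0.16968805 0.06252904] axis [-0.0274  0.0659] yaw -7.93 F [-0.32 -0.08 -3.12] gap 0.14563513703355374 q [0.071 0.699 1.701 0.098 0.767 0.139]
bay frame tcp mm -5.081858138379022 -2.000676976213649 56.52904354059052 axis bay 0.06140733133414377 0.03638457329383751
```

Emit:
jog_arm([
  [0,0,-0.6,0,255],
  [0,0,-0.5,0,255],
  [0,0,-0.3,0,255],
  [0,0,0,0,255],
])

```text
t: 8.83
tcp_pos: [0.542, 0.1698, 0.0477]
tool_rot: [0.754, 0.656, 0.012, -0.033]
force: [-0.2, -0.1, -2.7]
finger_gap: 0.149
```

```bash
python3 st.py
```

```text
t 8.8333 [0.54201818 0.16978241 0.04772834] axis [-0.0255  0.0661] yaw -7.92 F [-0.2  -0.14 -2.72] gap 0.14907708086488392 q [0.071 0.724 1.706 0.101 0.735 0.134]
bay frame tcp mm -4.8835619048003585 -2.728945914175359 41.72834464968645 axis bay 0.061837419943810104 0.034449732470235514
```

Emit:
jog_arm([
  [0,0,-0.2,0,255],
  [0,0,-0.2,0,255],
  [0,0,0,0,255],
])

```text
t: 9.08
tcp_pos: [0.5427, 0.1706, 0.0466]
tool_rot: [0.754, 0.656, 0.013, -0.033]
force: [1.1, -0.1, -1.6]
finger_gap: 0.147
```

```bash
python3 st.py
```

```text
t 9.0833 [0.54269686 0.17064457 0.04657923] axis [-0.0239  0.0674] yaw -7.93 F [ 1.05 -0.07 -1.56] gap 0.14699953420634276 q [0.071 0.726 1.706 0.103 0.732 0.133]
bay frame tcp mm -3.9348506126355827 -3.280206538319389 40.579233884239194 axis bay 0.06340436174041435 0.033102936539686274
```

It has made contact, so I'm releasing with the jaws only part open, to stay clear of the rails.

Emit:
jog_arm([
  [0,0,0,0,150],
  [0,0,0,0,150],
  [0,0,0,0,150],
  [0,0,0.5,0,150],
  [0,0,1,0,150],
  [0,0,2,0,150],
  [0,0,3,0,150],
  [0,0,3,0,150],
  [0,0,2,0,150],
  [0,0,0,0,150],
])

```text
t: 9.92
tcp_pos: [0.543, 0.1706, 0.1695]
tool_rot: [0.754, 0.655, 0.014, -0.033]
force: [0.8, 0.8, 0.3]
finger_gap: 0.414
```

```bash
python3 st.py; python3 - <<'E'
from h import *
s=snap('wrist','w6'); W=world(s)
s2=snap('scene','s6')
B=np.array([.540,.175]);ex=np.array([np.cos(np.radians(81.95)),np.sin(np.radians(81.95))]);ey=np.array([-ex[1],ex[0]])
X=(W[...,:2]-B)@ex*1000; Y=(W[...,:2]-B)@ey*1000; Z=W[...,2]*1000
for lo,hi in [(34,47),(52,68)]:
    m=(Z>lo)&(Z<hi)&(abs(X)<37)&(abs(Y)<30)
    n,l,q,c=cv2.connectedComponentsWithStats(m.astype(np.uint8)); k=1+np.argmax(q[1:,4]); p=l==k
    print(lo,q[k],np.median(Z[p]),[np.percentile(a[p],[1,50,99]).round(1) for a in (X,Y)], np.linalg.lstsq(np.c_[X[p],Y[p],np.ones(p.sum())],Z[p],rcond=None)[0])
E
```

```text
t 9.9167 [0.54297334 0.17057327 0.16946605] axis [-0.0228  0.0678] yaw -7.99 F [0.76 0.79 0.34] gap 0.4139260020650426 q [0.071 0.534 1.634 0.083 0.992 0.166]
bay frame tcp mm -3.9667286149820287 -3.5639448206308755 163.4660509258934 axis bay 0.06392492899880685 0.03207447611810191
34 [ 247  159   71   84 4666] 39.98418344178772 [array([-28.9,   7.4,  35.8]), array([-29.6,  -4.4,  22.8])] [2.11453877e-05 5.19123933e-04 3.99660765e+01]
52 [ 272  180   20   57 1097] 61.90518385362098 [array([-16.3,   4.7,  22.9]), array([-10.6,  -3.6,   2.9])] [-3.01004067e-02  7.22353251e-03  6.18508584e+01]
```

View pics/w6.png

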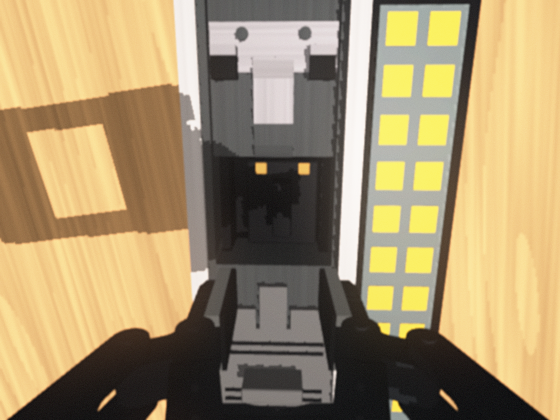

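View pics/s6.png

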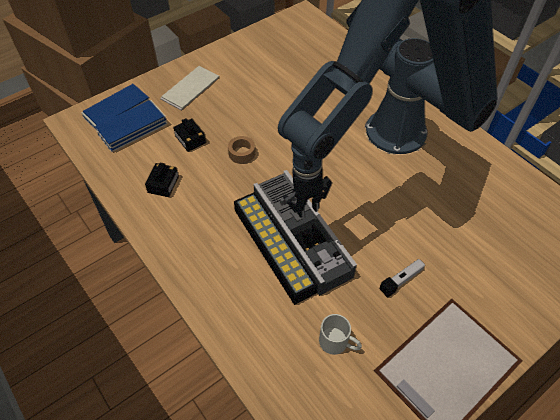

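The pack lies flat in the bay: its top is at 40 mm (6+34), and it is offset about +3 mm in x and -4 mm in y. Next I'll locate the rib.

```bash
python3 - <<'E'
from h import *
B=np.array([.540,.175]);ex=np.array([np.cos(np.radians(81.95)),np.sin(np.radians(81.95))]);ey=np.array([-ex[1],ex[0]])
for f,W in [('top0',world(dict(np.load('/tmp/top0.npz')))),('w6',world(dict(np.load('/tmp/w6.npz')))),('s0',world(dict(np.load('/tmp/scene0.npz'))))]:
    X=(W[...,:2]-B)@ex*1000; Y=(W[...,:2]-B)@ey*1000; Z=W[...,2]*1000
    m=(abs(Y)<40)&(X>-240)&(X<0)&(Z>84)&(Z<102); print(f,m.sum())
    if m.sum()>5: print(np.percentile(X[m],[2,50,98]),np.percentile(Y[m],[2,50,98]),np.median(Z[m]))
    m=(abs(Y)<40)&(X>80)&(X<200)&(Z>50)&(Z<90)
    for a in range(40,160,6):
        k=(abs(Y)<8)&(X>a)&(X<a+6); 
        if k.sum()>3 and f!='s0': print(a,np.median(Z[k]).round(1),end=' ')
    print()
E
```

```text
top0 70
[-134.785913   -129.05275621 -123.32220029] [-21.13841376  -0.065986    20.96302478] 94.72199620177201
40 60.9 46 64.6 52 64.0 58 64.2 64 65.1 70 64.3 76 65.1 82 62.9 88 64.8 94 67.7 100 61.0 106 60.9 112 61.0 118 60.1 124 57.3 130 58.4 136 59.3 142 58.2 148 56.8 
w6 1458
[-131.11383556 -121.38696735 -119.23232567] [-18.88695582   2.17448147  23.13911497] 94.3281748967445
40 61.8 46 63.4 52 63.6 58 63.6 64 63.6 70 63.8 76 63.8 82 63.7 88 63.8 94 65.8 100 67.0 106 60.1 112 60.0 118 60.1 124 58.4 130 58.1 136 58.0 
s0 78
[-133.50084924 -125.51092361 -120.01155067] [-19.04035939   3.06116947  22.94803608] 94.50902793290916
```

The top and wrist cameras agree that the rib's centre is at bay x≈-127, y≈+1, with its top at 95 mm. I'll go behind it with closed fingers and push.

Emit:
jog_arm([
  [-0.3,-2,0,0,255],
  [-0.5,-3,0,0,255],
  [-0.5,-3,0,0,255],
  [-0.5,-3,0,0,255],
  [-0.5,-2.5,0,0,255],
  [-0.2,-1.5,0,0,255],
  [0,0,0,0,255],
  [0,0,0,0,255],
])

```text
t: 10.68
tcp_pos: [0.5068, 0.0167, 0.157]
tool_rot: [0.754, 0.656, 0.005, -0.042]
force: [0.2, 0.2, 0.4]
finger_gap: -0.001
```

```bash
python3 st.py
```

```text
t 10.6833 [0.50684858 0.01665776 0.1569871 ] axis [-0.0476  0.071 ] yaw -7.81 F [0.2  0.16 0.4 ] gap -0.0006429954773232739 q [-0.223  0.498  1.767  0.073  0.941 -0.13 ]
bay frame tcp mm -161.4244092833953 10.650943921369901 150.98710101896225 axis bay 0.0636367488810339 0.05708472170908262
```

Emit:
jog_arm([
  [0.9,-0.2,0,0,255],
  [0,0,-1.5,0,255],
  [0,0,-2,0,255],
  [0,0,-1,0,255],
  [0,0,0,0,255],
])

```text
t: 11.1
tcp_pos: [0.5188, 0.0181, 0.1088]
tool_rot: [0.752, 0.657, 0.006, -0.043]
force: [-0.5, 0.1, 0.4]
finger_gap: 0.001
```

```bash
python3 st.py;python3 - <<'E'
from h import *
s=snap('wrist','w7')
E
```

```text
t 11.1 [0.51877967 0.01805138 0.10876855] axis [-0.0474  0.0721] yaw -7.62 F [-0.47  0.11  0.37] gap 0.0006824792745659128 q [-0.216  0.589  1.772  0.081  0.844 -0.137]
bay frame tcp mm -158.37372703849954 -0.9674154776290719 102.7685478660008 axis bay 0.06473815739436573 0.0570504545215127
```

View pics/w7.png

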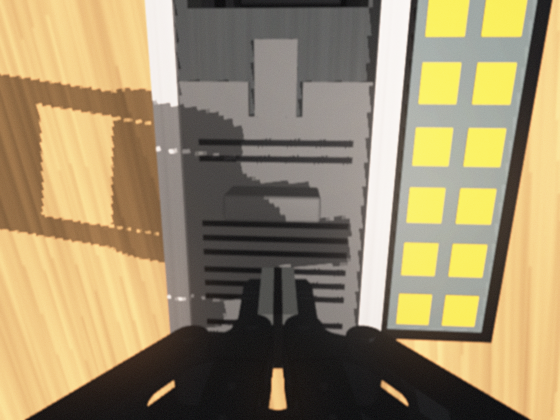

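The wrist view shows the closed fingers at about (280,290), behind the rib at (272,205). There is room to descend.

Emit:
jog_arm([
  [-0.1,0,-1.2,0,255],
  [0,0,-1.2,0,255],
  [0,0,-0.4,0,255],
  [0,0,0,0,255],
])

```text
t: 11.48
tcp_pos: [0.5209, 0.02, 0.0826]
tool_rot: [0.751, 0.659, 0.008, -0.041]
force: [-0.7, 1.2, -0.1]
finger_gap: 0.005
```

```bash
python3 st.py
```

```text
t 11.4833 [0.52091065 0.01999693 0.08257077] axis [-0.0425  0.0713] yaw -7.41 F [-0.72  1.16 -0.12] gap 0.0045326474722178255 q [-0.212  0.635  1.785  0.087  0.78  -0.144]
bay frame tcp mm -156.14892678946967 -2.8049465326925214 76.57077040789585 axis bay 0.06469558600725012 0.052047842592398044
```

Emit:
jog_arm([
  [-0.3,0.3,-0.2,0,255],
  [0.07,0.5,0,0,255],
  [0.07,0.5,0,0,255],
  [0.07,0.5,0,0,255],
  [0.07,0.5,0,0,255],
])

```text
t: 11.9
tcp_pos: [0.5221, 0.0439, 0.0829]
tool_rot: [0.751, 0.659, 0.008, -0.039]
force: [0.2, -1.6, -1.1]
finger_gap: 0.001
```

```bash
python3 st.py
```

```text
t 11.9 [0.5221395  0.04389653 0.08290758] axis [-0.0387  0.0691] yaw -7.38 F [ 0.22 -1.58 -1.09] gap 0.0011444587336668813 q [-0.166  0.635  1.783  0.088  0.775 -0.1  ]
bay frame tcp mm -132.31273859324645 -0.6748588380369628 76.90757666133116 axis bay 0.06298795977398364 0.048024390446147786
```

Emit:
jog_arm([
  [0.07,0.5,0,0,255],
  [0.07,0.5,0,0,255],
  [0.07,0.5,0,0,255],
  [0.07,0.5,0,0,255],
  [0.07,0.5,0,0,255],
  [0.07,0.5,0,0,255],
])

```text
t: 12.4
tcp_pos: [0.5268, 0.0769, 0.0833]
tool_rot: [0.751, 0.66, 0.008, -0.038]
force: [0.1, -1.9, -1.2]
finger_gap: 0.003
```

```bash
python3 st.py;python3 - <<'E'
from h import *
s=snap('wrist','w8')
E
```

```text
t 12.4 [0.52683279 0.07694246 0.08333573] axis [-0.0382  0.0675] yaw -7.29 F [ 0.06 -1.89 -1.22] gap 0.003003293440838999 q [-0.101  0.64   1.765  0.09   0.784 -0.038]
bay frame tcp mm -98.93519986692382 -0.6942412232428701 77.33572785317928 axis bay 0.06152956583961898 0.047306644394195956
```

View pics/w8.png

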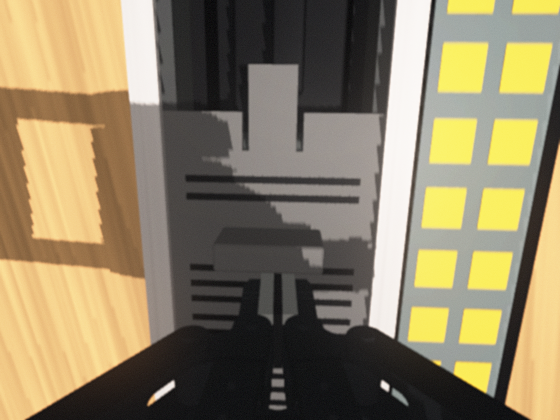

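Emit:
jog_arm([
  [0.07,0.5,0,0,255],
  [0.07,0.5,0,0,255],
  [0.07,0.5,0,0,255],
  [0.07,0.5,0,0,255],
  [0.07,0.5,0,0,255],
  [0.07,0.5,0,0,255],
  [0.07,0.5,0,0,255],
  [0.07,0.5,0,0,255],
  [0.07,0.5,0,0,255],
  [0.07,0.5,0,0,255],
])

```text
t: 13.28
tcp_pos: [0.5347, 0.1324, 0.0834]
tool_rot: [0.751, 0.66, 0.008, -0.038]
force: [-0.4, -3.7, -0.3]
finger_gap: 0.002
```

```bash
python3 st.py
```

```text
t 13.2833 [0.53466943 0.13243428 0.08341915] axis [-0.038   0.0675] yaw -7.28 F [-0.41 -3.73 -0.35] gap 0.0024148677734242333 q [0.003 0.654 1.724 0.094 0.804 0.065]
bay frame tcp mm -42.89276870673308 -0.6827391321987286 77.41914893661185 axis bay 0.06152502028285432 0.0470744393647125
```

Emit:
jog_arm([
  [0.07,0.5,0,0,255],
  [0.07,0.5,0,0,255],
  [0.05,0.4,0,0,255],
  [0.05,0.3,0,0,255],
  [0.03,0.2,0,0,255],
  [0.03,0.2,0,0,255],
  [0,0,0,0,255],
])

```text
t: 13.87
tcp_pos: [0.5381, 0.1565, 0.0834]
tool_rot: [0.75, 0.66, 0.008, -0.038]
force: [0.9, -1.8, -0.5]
finger_gap: 0.001
```

```bash
python3 st.py;python3 - <<'E'
from h import *
s=snap('wrist','w9')
W=world(s)
B=np.array([.540,.175]);ex=np.array([np.cos(np.radians(81.95)),np.sin(np.radians(81.95))]);ey=np.array([-ex[1],ex[0]])
X=(W[...,:2]-B)@ex*1000; Y=(W[...,:2]-B)@ey*1000; Z=W[...,2]*1000
u=275
print([(v,int(X[v,u]),int(Y[v,u]),round(float(Z[v,u]),1)) for v in range(0,270,7)])
E
```

```text
t 13.8667 [0.53812704 0.1564705  0.08344593] axis [-0.0378  0.067 ] yaw -7.21 F [ 0.91 -1.81 -0.52] gap 0.0011208599366288082 q [0.046 0.661 1.701 0.094 0.816 0.108]
bay frame tcp mm -18.609203797420818 -0.7403127247667785 77.44592501074099 axis bay 0.06103458271863417 0.04680460067611813
[(0, 98, 1, 66.8), (7, 95, 1, 66.0), (14, 93, 1, 64.5), (21, 91, 1, 63.2), (28, 88, 1, 63.6), (35, 86, 1, 63.8), (42, 83, 1, 63.5), (49, 80, 1, 64.7), (56, 77, 1, 64.8), (63, 75, 1, 63.9), (70, 71, 0, 73.0), (77, 68, 0, 73.8), (84, 66, 0, 73.9), (91, 63, 0, 72.7), (98, 60, 0, 72.8), (105, 58, 0, 73.2), (112, 55, 0, 72.9), (119, 52, 0, 72.6), (126, 49, 0, 72.2), (133, 46, 0, 72.5), (140, 44, 0, 72.3), (147, 41, 0, 72.2), (154, 38, 0, 72.0), (161, 34, 0, 70.7), (168, 31, 0, 70.9), (175, 28, 0, 71.1), (182, 25, 0, 71.3), (189, 22, 0, 71.5), (196, 20, 0, 72.7), (203, 16, 0, 70.6), (210, 13, 0, 71.5), (217, 10, 0, 72.9), (224, 6, 0, 70.4), (231, 5, 0, 78.0), (238, 5, 0, 86.8), (245, 5, 0, 94.2), (252, 2, 0, 94.9), (259, 0, -1, 95.3), (266, -2, -1, 96.3)]
```

View pics/w9.png

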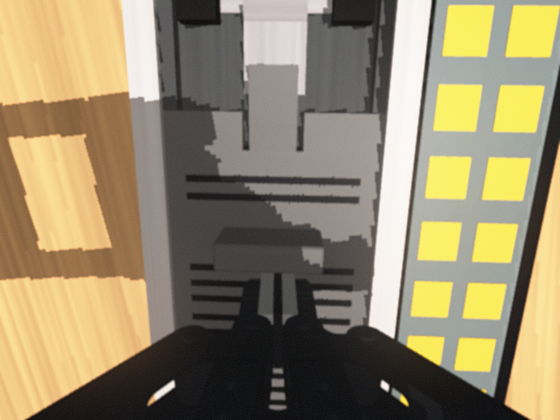

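The cover has travelled about 125 mm, with the tab tip at x≈73 and the ledge ramp starting at about 92. I'm slowing down.

Emit:
jog_arm([
  [0.03,0.2,0,0,255],
  [0.03,0.2,0,0,255],
  [0.03,0.2,0,0,255],
  [0.03,0.2,0,0,255],
  [0.03,0.2,0,0,255],
  [0.03,0.2,0,0,255],
  [0.03,0.2,0,0,255],
])

```text
t: 14.5
tcp_pos: [0.5401, 0.1706, 0.0835]
tool_rot: [0.751, 0.66, 0.008, -0.038]
force: [-0.6, -2.2, -0.5]
finger_gap: 0.0
```

```bash
python3 st.py
```

```text
t 14.5 [0.54010946 0.17057983 0.08346605] axis [-0.0386  0.0667] yaw -7.3 F [-0.6  -2.17 -0.51] gap 0.0003580180254547942 q [0.072 0.667 1.687 0.094 0.825 0.135]
bay frame tcp mm -4.361290011630289 -0.7273655471183516 77.46604887357157 axis bay 0.060605220127906825 0.04757750987822938
```

Emit:
jog_arm([
  [0.03,0.2,0,0,255],
  [0.03,0.2,0,0,255],
  [0.03,0.2,0,0,255],
])

```text
t: 14.75
tcp_pos: [0.541, 0.177, 0.0834]
tool_rot: [0.75, 0.66, 0.007, -0.038]
force: [0.9, -4.8, -0.3]
finger_gap: 0.0
```

Emit:
jog_arm([
  [0.03,0.2,0,0,255],
  [0.03,0.2,0,0,255],
])

```text
t: 14.92
tcp_pos: [0.5415, 0.1806, 0.0835]
tool_rot: [0.75, 0.66, 0.006, -0.037]
force: [-0.3, -5.9, 1.1]
finger_gap: -0.001
```

Emit:
jog_arm([
  [0.03,0.2,0,0,255],
])

```text
t: 15.0
tcp_pos: [0.5418, 0.1822, 0.0835]
tool_rot: [0.75, 0.66, 0.006, -0.037]
force: [-0.7, -6.4, 0.6]
finger_gap: -0.003
```

Emit:
jog_arm([
  [0.03,0.2,0,0,255],
])

```text
t: 15.08
tcp_pos: [0.542, 0.1836, 0.0835]
tool_rot: [0.75, 0.661, 0.005, -0.037]
force: [-0.2, -5.9, 0.8]
finger_gap: -0.001
```

Emit:
jog_arm([
  [0.02,0.15,0,0,255],
])

```text
t: 15.17
tcp_pos: [0.5421, 0.1846, 0.0835]
tool_rot: [0.75, 0.661, 0.005, -0.036]
force: [-0.3, -7.0, 0.8]
finger_gap: 0.001
```

Emit:
jog_arm([
  [0.02,0.15,0,0,255],
])

```text
t: 15.25
tcp_pos: [0.5422, 0.1855, 0.0835]
tool_rot: [0.749, 0.661, 0.004, -0.036]
force: [-0.4, -4.9, 0.2]
finger_gap: -0.004
```

Emit:
jog_arm([
  [0.02,0.15,0,0,255],
])

```text
t: 15.33
tcp_pos: [0.5424, 0.1866, 0.0835]
tool_rot: [0.749, 0.661, 0.004, -0.036]
force: [0.0, -3.2, -0.1]
finger_gap: -0.003
```

Emit:
jog_arm([
  [0.02,0.15,0,0,255],
])

```text
t: 15.42
tcp_pos: [0.5426, 0.1881, 0.0836]
tool_rot: [0.749, 0.661, 0.004, -0.035]
force: [0.7, -2.1, -0.1]
finger_gap: -0.002
```

```bash
python3 st.py; cat > tab.py <<'E'
from h import *
import sys
s=snap('wrist',sys.argv[1])
W=world(s)
B=np.array([.540,.175]);ex=np.array([np.cos(np.radians(81.95)),np.sin(np.radians(81.95))]);ey=np.array([-ex[1],ex[0]])
X=(W[...,:2]-B)@ex*1000; Y=(W[...,:2]-B)@ey*1000; Z=W[...,2]*1000
for a in range(-20,150,4):
    k=(X>a)&(X<a+4)&(abs(Y)<6); o=(X>a)&(X<a+4)&(abs(Y)>16)&(abs(Y)<30)
    if k.sum()>3: print(a,np.median(Z[k]).round(1), np.median(Z[o]).round(1) if o.sum()>3 else '',end=' | ')
E
python3 tab.py w10
```

```text
t 15.4167 [0.54263472 0.18811496 0.08355558] axis [-0.0412  0.0583] yaw -7.1 F [ 0.72 -2.13 -0.14] gap -0.0019022054806638183 q [0.106 0.674 1.664 0.084 0.84  0.174]
bay frame tcp mm 13.354689735233043 -0.772174648527195 77.5555759338685 axis bay 0.051965293215219095 0.04891554723452144
0 129.7 137.8 | 4 131.1 139.1 | 8 121.5 72.8 | 12 122.0 138.9 | 16 128.6 139.1 | 20 138.0 142.2 | 24 135.8 138.0 | 28 153.2 153.1 | 32 95.0 93.2 | 36 83.8 76.2 | 40 71.0 71.0 | 44 71.1 71.1 | 48 71.5 71.4 | 52 71.2 71.1 | 56 71.5 71.5 | 60 71.2 71.1 | 64 71.0 71.0 | 68 71.1 71.0 | 72 71.9 71.0 | 76 72.7 71.0 | 80 73.5 71.1 | 84 74.1 70.9 | 88 74.9 58.3 | 92 75.4 69.5 | 96 76.2 67.9 | 100 77.1 69.5 | 104 77.0 69.1 | 108 60.0 60.8 | 112 60.0 60.1 | 116 60.1 61.0 | 120 60.1 60.3 | 124 58.8 58.8 | 128 58.1 58.0 | 132 57.4 57.6 |
```

View pics/w10.png

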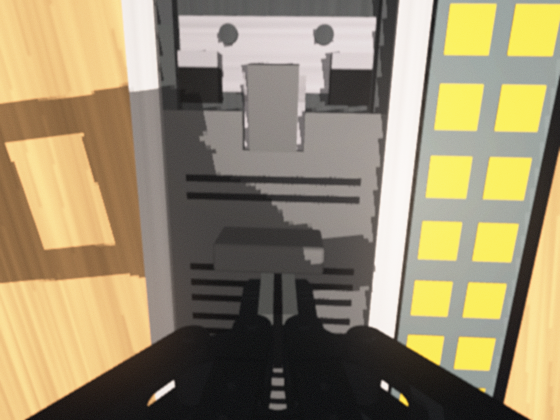

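The tab is up on the ledge (tip z≈77). The cover's front is at x≈88 and the buffers start at about 91, so I'm creeping from here.

Emit:
jog_arm([
  [0.02,0.13,0,0,255],
])

```text
t: 15.55
tcp_pos: [0.5429, 0.1906, 0.0836]
tool_rot: [0.75, 0.661, 0.005, -0.036]
force: [0.5, -1.5, -0.8]
finger_gap: -0.002
```

Emit:
jog_arm([
  [0.02,0.13,0,0,255],
])

```text
t: 15.63
tcp_pos: [0.5431, 0.1918, 0.0835]
tool_rot: [0.75, 0.661, 0.004, -0.036]
force: [0.4, -7.7, 2.0]
finger_gap: 0.003
```

```bash
python3 st.py; python3 tab.py w11 | tail -1 | grep -o '| 84.*'
```

```text
t 15.6333 [0.54312022 0.19184711 0.08354852] axis [-0.0409  0.0595] yaw -7.11 F [ 0.41 -7.75  2.03] gap 0.0026411707775178014 q [0.112 0.676 1.66  0.085 0.842 0.179]
bay frame tcp mm 17.118051063882426 -0.7302529887746412 77.54851842232702 axis bay 0.05317191134787395 0.04880646800297689
| 84 71.6 71.0 | 88 71.6 71.0 | 92 71.5 68.5 | 96 71.6 68.2 | 100 71.6 69.7 | 104 71.5 68.6 | 108 71.0 60.8 | 112 60.1 60.2 | 116 60.1 61.0 | 120 60.1 60.3 | 124 58.7 58.9 | 128 58.1 58.1 | 132 58.1 58.0 | 136 57.3 57.3 |
```

It has clicked: the tab is back down at 71.5 mm, with only about 8 N of push. I'm backing off and lifting.

Emit:
jog_arm([
  [-0.05,-0.4,0,0,255],
  [-0.07,-0.6,0,0,255],
  [-0.1,-1.0,0.2,0,255],
  [0,0,2,0,255],
  [0,0,3,0,255],
  [0,0,3,0,255],
  [0,0,2,0,255],
  [0,0,0,0,255],
  [0,0,0,0,255],
  [0,0,0,0,255],
])

```text
t: 16.52
tcp_pos: [0.5379, 0.1699, 0.1891]
tool_rot: [0.751, 0.659, 0.005, -0.04]
force: [0.1, -0.3, 0.4]
finger_gap: 0.0
```

```bash
python3 st.py; python3 tab.py w12; python3 -c "
from h import *
snap('scene','s12')"
```

```text
t 16.5167 [0.53791108 0.16988287 0.18909445] axis [-0.0445  0.0665] yaw -7.34 F [ 0.06 -0.26  0.37] gap 0.0001611363966152316 q [0.07  0.509 1.614 0.08  1.06  0.16 ]
bay frame tcp mm -5.359229830628883 1.3517497578034356 183.09444909057197 axis bay 0.059562929667059145 0.05341035356445367
-20 72.2 71.3 | -16 236.4 246.5 | -12 226.7 244.5 | -8 227.0 244.9 | -4 227.1 244.6 | 0 254.4 246.6 | 4 226.5 243.5 | 8 264.0 263.9 | 12 71.4 71.2 | 16 71.1 71.3 | 20 71.3 71.2 | 24 70.9 71.0 | 28 95.0 72.3 | 32 95.0 93.7 | 36 94.9 72.9 | 40 76.2 71.3 | 44 71.1 71.1 | 48 71.0 71.0 | 52 71.5 71.4 | 56 70.9 71.1 | 60 71.5 71.5 | 64 71.1 71.1 | 68 71.0 71.1 | 72 71.2 71.1 | 76 71.4 71.1 | 80 71.5 71.0 | 84 71.5 70.9 | 88 71.7 70.9 | 92 71.6 67.1 | 96 71.4 69.1 | 100 71.5 67.1 | 104 71.4 69.4 | 108 70.3 60.9 | 112 60.0 60.1 | 116 60.0 61.2 | 120 59.9 60.3 | 124 58.5 58.7 | 128 58.0 57.9 | 132 58.0 58.1 | 136 58.0 58.0 | 140 58.0 57.9 |
```

View pics/w12.png

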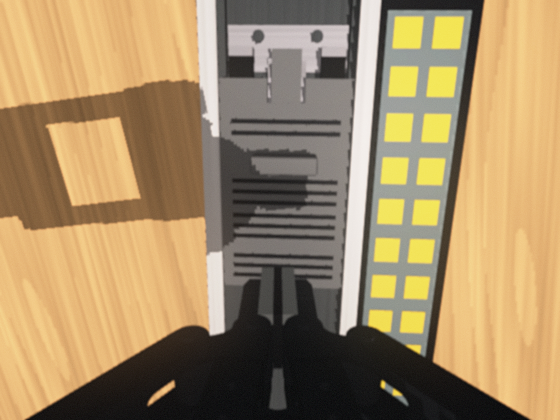

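View pics/s12.png

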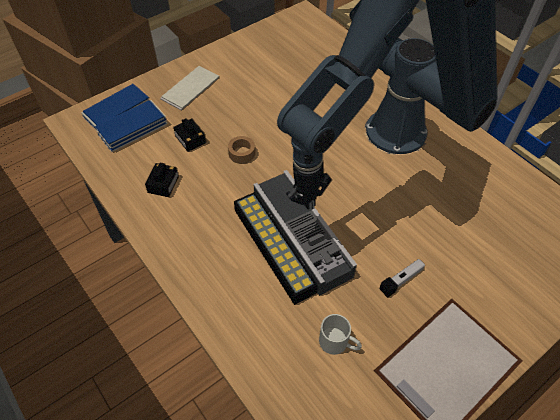

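The wrist view shows the cover shut, with the tab tip at (287,50) behind the ledge and lying flat at z=71.5. The scene view shows the mug, torch and tape unmoved and the arm clear of everything. I'm handing in.

```bash
python3 -c "
from station import *
print(sign_off())"
```

```text
the job is handed in; nothing more can be done
None
```

The smallest battery pack is in the bay, the cover is latched, and I handed the job in at about 16.6 s of the 72 s. No verdict was reported.

**Battery pack:** After release it lay flat, with its block top at 40 mm, as expected. It sat about +3 mm along the bay and -4 mm across, inside the 9 and 11 mm limits. It was not seen again once the cover closed.

**Cover:** I pushed the rib with closed fingers in small steps. The tab rose to 77 mm on the ledge, then dropped to 71.5 mm, level with the cover, and was still there after I backed off. The highest force I read was about 8 N. Readings came only at the end of each move, but that is well under the 24 N that would crush the buffers.

**Bystanders:** The mug, torch and tape looked unmoved in the last scene picture, and the arm was clear of everything with near-zero wrist force.

**What did not go to plan:**
- **Tool lean:** the tool picked up a lean of about 4° during the fast carry and kept it. The pack still settled flat.
- **Regrip:** the first grip on the lug was too shallow, so I gripped it again lower.
- **Camera disagreement:** the camera views differed by 2 to 4 mm on the positions of the pack and the rib.

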